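# Empty the caddy of nail buffers into the drawer

### The job

Pull the top drawer of the plastic unit well out by its knob, pick up the bamboo tray by its bridge handle and tip it over the open drawer so that all four buffer blocks slide off the open end into the drawer. Then stand the empty tray upright back on the cabinet floor, let go of it, and push the drawer fully shut with the blocks inside. Spill none, and leave the jar and toothbrush on the unit, the lotion bottle and the mug undisturbed.

Things in the scene. Friction and masses are not known exactly. Their poses are not given: they have to be found in the camera images.
- drawer (a joint): the top drawer of the plastic drawer unit: 0 = fully shut, grows in metres as it is pulled out of the unit's front, up to 0.15; it may start a little ajar
- drawer_knob (a point): grip point of the top drawer's small steel knob: the middle of its head, 28 mm across and 16 mm thick, standing 35 mm out from the drawer's front face and 38 mm below the unit's top; axes as the unit (x points into the unit, so the drawer is pulled along -x)
- drawer_in (a point): centre of the top drawer's inner floor, moves with the drawer; axes as the unit. The hollow is 174 mm long (x) by 178 mm wide (y) and 71 mm deep; walls 5 mm, behind a front panel 12 mm thick whose top edge lies 83 mm above this floor (the panel's inner face is 92 mm to -x of this point)
- unit: white plastic drawer unit, 210 mm deep (x) by 210 mm wide (y) by 200 mm high, fixed to the floor; origin at the centre of its underside, front with two knobs faces -x (the robot). Only the top drawer opens; the lower one is a dummy
- tray: loose bamboo caddy tray, 160 mm long (x) by 122 mm wide, 0.22 kg; origin at the centre of its underside, z up. Floor 4 mm thick, walls 34 mm high at the back (-x) and along both sides, no wall at its +x end: that open end is the pouring lip. A bridge handle crosses the middle
- tray_handle (a point): middle of the tray's bridge handle, 80 mm above the tray's underside, over its centre: a flat bar 10 mm thick (along tray x), 24 mm high, running along tray y, 110 mm free between its posts; axes as the tray
- tray_lip (a point): middle of the pouring lip: upper edge of the tray's floor at its open +x end, 80 mm from the tray's centre
- jar: closed frosted glass jar, 68 mm across, 85 mm high, standing on top of the unit; origin at the centre of its underside
- toothbrush: blue plastic toothbrush, 160 mm long, lying on top of the unit behind the jar; origin under its middle
- lotion: white plastic lotion bottle, 64 mm across, 170 mm high, standing on the floor on the other side from the tray; origin at the centre of its underside
- mug: white ceramic mug, 76 mm across, 95 mm high, standing on the floor to the left of the unit; origin at the centre of its underside
- buffer0: one of the four alike nail buffer blocks (grey with white faces, 62 x 30 x 26 mm, 25 g; long side along its x, origin at its middle) that lie loose on the tray's floor at the start
- buffer1: one of the four alike nail buffer blocks (grey with white faces, 62 x 30 x 26 mm, 25 g; long side along its x, origin at its middle) that lie loose on the tray's floor at the start
- buffer2: one of the four alike nail buffer blocks (grey with white faces, 62 x 30 x 26 mm, 25 g; long side along its x, origin at its middle) that lie loose on the tray's floor at the start
- buffer3: one of the four alike nail buffer blocks (grey with white faces, 62 x 30 x 26 mm, 25 g; long side along its x, origin at its middle) that lie loose on the tray's floor at the start
Things that resemble listed ones, but are neither listed nor needed, are in the scene too. Leave any blue, green or purple look-alike of the buffer0 alone.

How it is judged:
By the outcome, as a careful person would: the job done as asked, in the order asked, and still so for the second after the job is handed in, with the robot touching nothing.
It also fails if it takes over 72 s, if anything falls off the work surface, if the arm or the gripper's body presses on something with over 40 N, if the wrist force passes 120 N, or if a joint passes its speed limit or range.

### The arm

A 6-joint arm with a two-finger parallel gripper is mounted at the origin on the work surface. World frame = base frame: x ahead of the robot, y to its left, z up, the work surface at z = 0. Lengths are in mm, angles in degrees, forces in N, time in s.
With the tool pointing down it reaches from about 300 to 875 mm from the base axis. Payload 4.2 kg.
Tool frame: the origin (TCP) lies midway between the tips of the shut fingers; the grasp point (between the pads) lies 19 mm behind it; z points along the fingers, y is the line along which they close (so a half turn about z gives the same grasp; the last joint's range is limited). The gripper opens to 85 mm and grips with 20 to 120 N. Pads are 22 mm wide; open, the fingers measure 114 mm over their backs; the gripper's body (76 mm by 85 mm) begins 54 mm behind the grasp point. The pads swing forward as they close: fully open they stand 13 mm farther back than shut.
Start: joints at [-71.448, 18.312, 89.639, -0, 72.044, -1.146], TCP at [193.817, -541.365, 231.338] pointing down, gripper open.
Joint ranges: [-177.97, 177.97], [-48.28, 115.42], [12.27, 149.76], [-77.06, 257.06], [2.81, 150.46], [-146.56, 146.56]. Speed limits (degrees/s): [147.25, 147.25, 180, 180, 180, 180].

### API

Orientations are given as [roll, pitch, yaw] about the fixed x, y, z axes, in that order (R = Rz(yaw) Ry(pitch) Rx(roll)).
In Python, from cell import sensors, imaging, job gives the robot as it stands.
- The arm moves only by the tool apply_moves, never from a script. Its argument "moves" is a list of rows, each a list of 3 entries, a list of its own where there are three numbers: the shift along the world's x, y, z in m, then the turn, a rotation vector about the world's x, y, z in degrees, then the opening, from -1 (shut) to 1 (fully open). In form: [[[x, y, z], [rx, ry, rz], jaw], ...]. A call has 1 to 12 rows; each row is the pose to reach, as a shift and turn from the pose commanded when the call began; what a row does not reach only later rows make up. A row lasts 1/10 s, in which the tool goes at most 50 mm and 8.59 degrees, less where a joint would pass 70% of its speed; a pose out of reach is approached as far as the arm can. A call with a gripper value outside its range is refused whole. The fingers move at their own pace and stop on an object; the grip force is fixed at half the most. Time passes only in rows, so rows that repeat a pose let the fingers close. It gives the time, the measured TCP pose, the force, the opening and the grip force at its end, in the units of the state.
- sensors.sense(): the state, without advancing time (a new reading comes with each control period).
- imaging.camera(name): name is "scene" or "top" or "wrist"; returns the picture (480x640x3 uint8, blue, green, red); there is no depth.
- imaging.calibration(name): a dict with "intrinsics" (3x3 intrinsics, pixels), "camera_from_world" (4x4, takes a point from world to camera coordinates). Camera axes: x right, y up, looking along -z (the intrinsics and any distortion apply to the point x, -y, -z); pixel columns grow to the right and rows downward; lengths in mm; the calibration is good to about 2 mm. The wrist camera is an equidistant fisheye: a pixel r from the principal point sees the ray r / f radians off the axis. A picture is of the moment at which its call begins: read the wrist's pose just before it. calibration takes no time and is no camera call; for the wrist camera it gives the pose at the moment of the call.
- job.hand_in(): hands the job in; it is judged then, once.
The state is a dict: "clock": time; "joint_positions": joint angles; "dq": joint speeds; "tau": joint torques, N m; "tool_pos": TCP position; "eef_rot": TCP orientation; "contact_force": force on the tool from outside, world axes, zero at the start; "wrist_torque": the same for the moment, N m; "grip_width": opening from 0.0 (shut) to 1.0 (fully open); "grasp_force": force on a finger pad.
Only numpy, scipy, OpenCV 4.12 (cv2) and the standard library are available. Lean on these libraries where they do the work, as an engineer would, in place of code of your own. Each camera call takes 0.05 s, during which the arm holds its last target. There are 200 camera calls.

## Working session

There is one attempt and no reset: what is moved stays moved. The work goes in short steps, Python scripts to look and compute and a tool call to move; the robot and the scene stay as the last step left them, time stands still between calls to the robot, and variables do not carry over. Pictures are saved under pics/ and viewed, at most 12 in all, crops included, and the job is handed in when it is done.

Besides the shell and the picture viewer there is one more tool, called after "Request:" as a command line: name --argument value ..., lists and objects as JSON in quotes. apply_moves: Moves the arm, as the interface text tells. Its arguments: {"type":"object","properties":{"moves":{"type":"array"}},"required":["moves"]}

```bash
mkdir -p pics; cat > h.py <<'E'
import numpy as np, cv2
from cell import sensors, imaging, job
def proj(cal,P):
    K=np.array(cal["intrinsics"]);T=np.array(cal["camera_from_world"])
    p=T[:3,:3]@np.asarray(P,float)+T[:3,3]; q=K@np.array([p[0],-p[1],-p[2]]); return q[:2]/q[2]
def ray(cal,uv):
    K=np.array(cal["intrinsics"]);T=np.array(cal["camera_from_world"])
    d=np.linalg.inv(K)@np.array([uv[0],uv[1],1.]); d=np.array([d[0],-d[1],-d[2]])
    R=T[:3,:3]; return -R.T@T[:3,3], R.T@d
def onz(cal,uv,z):
    o,d=ray(cal,uv); return o+d*(z-o[2])/d[2]
def two(c1,u1,c2,u2):
    o1,d1=ray(c1,u1);o2,d2=ray(c2,u2)
    s=np.linalg.lstsq(np.c_[d1,-d2],o2-o1,rcond=None)[0]
    a=o1+s[0]*d1;b=o2+s[1]*d2; return (a+b)/2,np.linalg.norm(a-b)
E
python3 - <<'E'
from h import *
np.set_printoptions(precision=1,suppress=True)
print(sensors.sense())
for n in("scene","top"):
    im=imaging.camera(n);cv2.imwrite(f"pics/{n}0.png",im)
    c=imaging.calibration(n);print(n,c.keys(),ray(c,(320,240)),np.array(c["intrinsics"]))
E
```

```text
{'clock': 0.0, 'joint_positions': array([-71.4,  18.4,  89.7,  -0. ,  72. ,  -1.1]), 'dq': array([ 0. , -0. ,  0.1,  0. ,  0. , -0.1]), 'tau': array([  0. , -41.6, -23.4,   0. ,   0. ,   0. ]), 'tool_pos': array([ 193.7, -540.9,  230.5]), 'eef_rot': array([-179.9,   -0. ,   19.7]), 'contact_force': array([-0.6,  0.6,  0.5]), 'wrist_torque': array([-0.,  0., -0.]), 'grasp_force': 0.0, 'grip_width': 1.0002223311906375}
scene dict_keys(['intrinsics', 'camera_from_world']) (array([ 947.5, -415.7, 1078.7]), array([-0.3,  0.3, -0.9])) [[436.1   0.  320. ]
 [  0.  436.1 231. ]
 [  0.    0.    1. ]]
top dict_keys(['intrinsics', 'camera_from_world']) (array([ 396.2,  -48.5, 1258.9]), array([ 0.1,  0. , -1. ])) [[556.    0.  325.4]
 [  0.  556.  237.3]
 [  0.    0.    1. ]]
```

View pics/scene0.png

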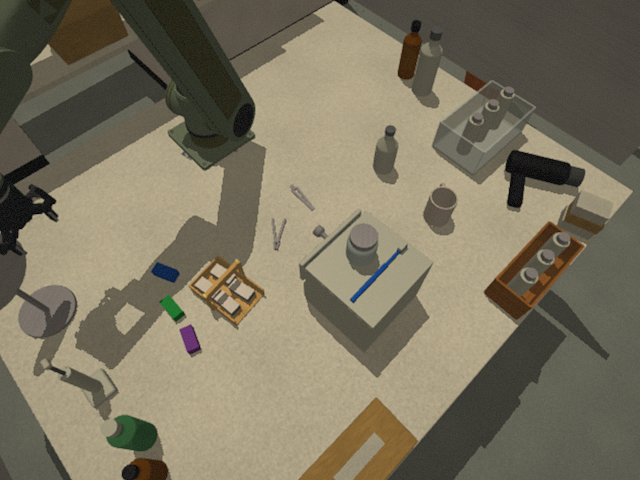

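View pics/top0.png

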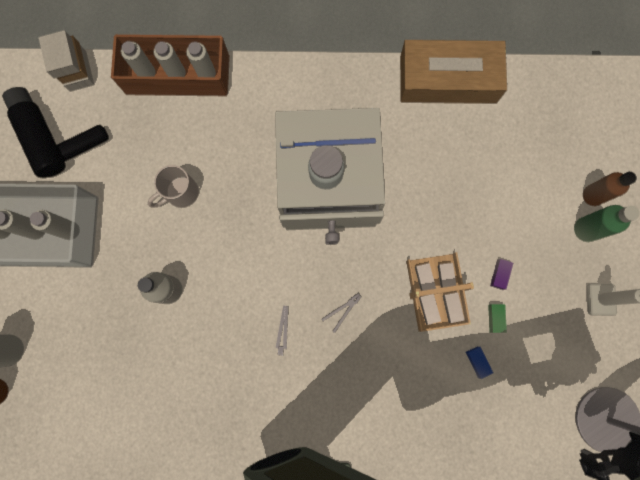

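The scene shows the drawer unit with the jar and brush, knob at scene (320,232) and top (333,237). The tray with four grey-white blocks is at top (440,290). The blue, green and purple blocks at (479,362), (498,318) and (503,274) are decoys. I'll enlarge the tray and the front of the unit.

```bash
python3 - <<'E'
from h import *
im=cv2.imread("pics/top0.png")
a=cv2.resize(im[240:340,390:490],(600,600),interpolation=cv2.INTER_CUBIC)
cv2.imwrite("pics/tray.png",a)
a=cv2.resize(im[100:250,260:400],(560,600),interpolation=cv2.INTER_CUBIC)
cv2.imwrite("pics/unit.png",a)
E
```

```text
(no output)
```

View pics/tray.png

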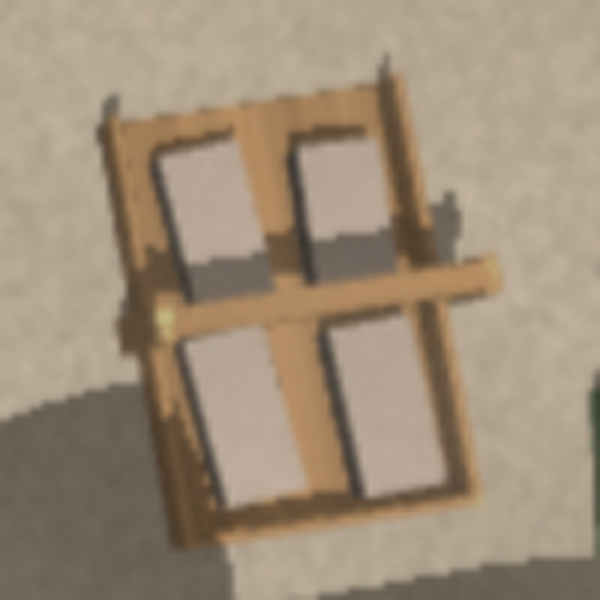

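View pics/unit.png

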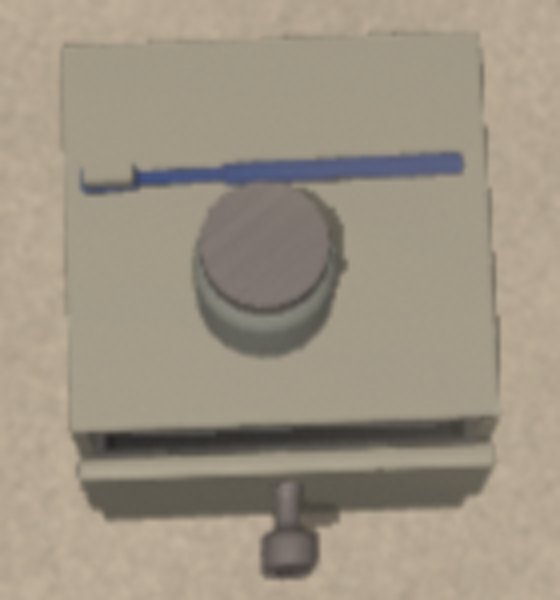

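The tray crop confirms four grey/white blocks inside a caddy with its open end at the top (+x). The handle-top ends are at top-view pixels (417.5,293.7) and (472,285.3). The unit's top corners are at (275.5,111.2), (380,108.2), (278,207.5) and (384.3,203.8), the knob head is at about (332.5,237), and the drawer is ajar.

```bash
python3 - <<'E'
from h import *
np.set_printoptions(precision=1,suppress=True)
c=imaging.calibration("top");s=imaging.calibration("scene")
C=[onz(c,p,200) for p in [(275.5,111.2),(380,108.2),(384.3,203.8),(278,207.5)]]
for p in C: print(p)
print("centre",np.mean(C,0),"sizes",[np.linalg.norm(C[i]-C[i-1]) for i in range(4)])
v=(C[0]+C[1]-C[2]-C[3]);print("yaw",np.degrees(np.arctan2(v[1],v[0])))
print("knob z162",onz(c,(332.5,237.),162), "2view",two(c,(332.5,237),s,(320,232)))
h=[onz(c,p,92) for p in [(417.5,293.7),(472,285.3)]]
print("handle",h,np.mean(h,0));v=h[0]-h[1];print(np.linalg.norm(v),np.degrees(np.arctan2(v[1],v[0]))-90)
L=[onz(c,(390+x/6,240+y/6),z) for x,y,z in[(105,120,34),(400,78,34),(178,548,34),(478,500,34)]]
for p in L:print(p)
print(np.mean(L,0)); v=L[0]+L[1]-L[2]-L[3];print(np.linalg.norm(v)/2,np.degrees(np.arctan2(v[1],v[0])))
# panel top edge front/back of drawer, jar
print("panel",[onz(c,(260+x/4,100+y/4),z) for x,y,z in[(80,462,195),(492,445,195)]])
print("jar top",onz(c,(260+265/4,100+245/4),285))
im=cv2.imread("pics/scene0.png")
a=cv2.resize(im[200:340,180:320],(560,560),interpolation=cv2.INTER_CUBIC);b=cv2.resize(im[215:255,300:340],(240,240),interpolation=cv2.INTER_CUBIC)
a[-240:,:240]=b
cv2.imwrite("pics/sc.png",a)
E
```

```text
[815.1  61.  200. ]
[ 823.9 -147.8  200. ]
[ 628.7 -155.9  200. ]
[618.7  50.7 200. ]
centre [721.6 -48.  200. ] sizes [np.float64(196.63241677902187), np.float64(209.0036170678261), np.float64(195.3574913829525), np.float64(206.86693937509673)]
yaw 2.6712034642083795
knob z162 [568.  -56.2 162. ] 2view (array([569.7, -54.7, 158.1]), np.float64(3.6443499084219377))
handle [array([ 461.3, -235.6,   92. ]), array([ 480.3, -349.9,   92. ])] [ 470.8 -292.8   92. ]
115.82342996046438 9.463287961259468
[ 538.6 -223.7   34. ]
[ 555.6 -332.8   34. ]
[ 383.2 -248.7   34. ]
[ 401.8 -357.6   34. ]
[ 469.8 -290.7   34. ]
156.62518405611763 9.12497772292118
panel [array([603.9,  46.9, 195. ]), array([ 614.9, -153.8,  195. ])]
jar top [687.5 -42.4 285. ]
```

View pics/sc.png

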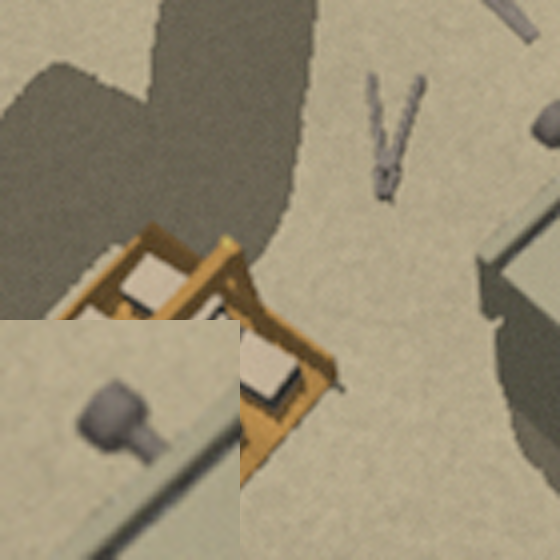

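Request:
apply_moves --moves '[[[0.03, 0.04, 0.01], [0, 0, -2], 1], [[0.06, 0.08, 0.02], [0, 0, -4], 1], [[0.09, 0.12, 0.03], [0, 0, -6], 1], [[0.12, 0.16, 0.03], [0, 0, -8], 1], [[0.15, 0.2, 0.03], [0, 0, -10], 1], [[0.18, 0.24, 0.03], [0, 0, -12], 1], [[0.21, 0.28, 0.03], [0, 0, -14], 1], [[0.24, 0.32, 0.03], [0, 0, -16], 1], [[0.27, 0.36, 0.03], [0, 0, -17], 1], [[0.3, 0.4, 0.03], [0, 0, -17], 1], [[0.33, 0.44, 0.03], [0, 0, -17], 1], [[0.355, 0.47, 0.03], [0, 0, -17], 1]]'

```text
clock: 1.3
tool_pos: [549.7, -68.9, 261.0]
eef_rot: [-180.0, 0.0, 2.8]
contact_force: [-0.2, 0.4, 0.6]
grip_width: 1.0
grasp_force: 0.0
```

Request:
apply_moves --moves '[[[0.018, 0.015, 0], [0, 0, 0], 1], [[0.018, 0.015, 0], [0, 0, 0], 1], [[0.018, 0.015, 0], [0, 0, 0], 0.3]]'

```text
clock: 1.6
tool_pos: [566.4, -56.3, 260.6]
eef_rot: [180.0, 0.1, 2.8]
contact_force: [-0.1, -0.1, 0.3]
grip_width: 0.857
grasp_force: 0.0
```

```bash
python3 - <<'E'
from h import *
np.set_printoptions(precision=1,suppress=True)
print(sensors.sense())
c=imaging.calibration("wrist");cv2.imwrite("pics/w.png",imaging.camera("wrist"))
print(c)
E
```

```text
{'clock': 1.6, 'joint_positions': array([-6.8, 16.9, 87.5, -0. , 75.8, 80.4]), 'dq': array([-1.4, -1.1,  0.7, -0. , -0. ,  0. ]), 'tau': array([  0.9, -40.1, -24.3,   0.1,  -0.1,   0. ]), 'tool_pos': array([566.4, -56.3, 260.6]), 'eef_rot': array([180. ,   0.1,   2.8]), 'contact_force': array([-0.1, -0.1,  0.3]), 'wrist_torque': array([ 0., -0.,  0.]), 'grasp_force': 0.0, 'grip_width': 0.8566849309892424}
{'intrinsics': array([[371.6,   0. , 315.5],
       [  0. , 371.6, 236.3],
       [  0. ,   0. ,   1. ]]), 'camera_from_world': array([[   0. ,   -1. ,    0. ,  -82.8],
       [   1. ,    0. ,   -0.3, -487.6],
       [   0.3,    0. ,    1. , -577.9],
       [   0. ,    0. ,    0. ,    1. ]])}
```

View pics/w.png

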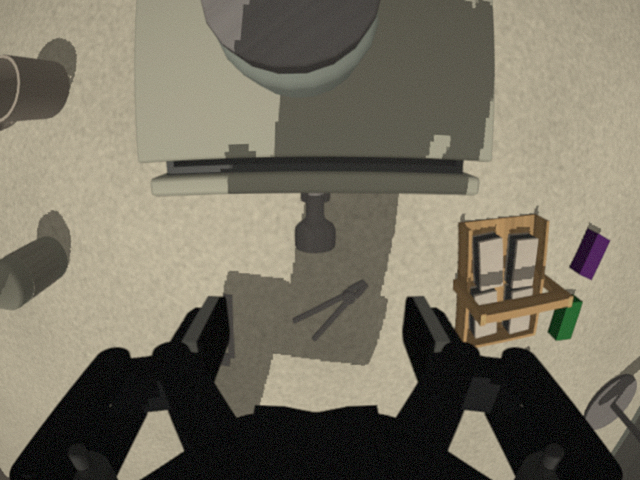

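The wrist view shows the knob head at (315,235), centred between the fingers. I'll check its x on the z=162 plane.

```bash
cat >> h.py <<'E'
def wz(cal,uv,z):
    K=np.array(cal["intrinsics"]);T=np.array(cal["camera_from_world"])
    x,y=(uv[0]-K[0,2])/K[0,0],(uv[1]-K[1,2])/K[1,1]; r=np.hypot(x,y)+1e-12
    d=np.array([np.sin(r)*x/r,-np.sin(r)*y/r,-np.cos(r)]); R=T[:3,:3]; o=-R.T@T[:3,3]; d=R.T@d
    return o+d*(z-o[2])/d[2]
E
python3 - <<'E'
from h import *
np.set_printoptions(precision=1,suppress=True)
c=imaging.calibration("wrist")
print(wz(c,(315,235),162),wz(c,(315,250),150))
print("panel top front edge",wz(c,(152,190),195),wz(c,(478,187),195),"unit top front",wz(c,(135,161),200),wz(c,(494,159),200))
print("handle top ends",wz(c,(482,312),92),wz(c,(570,298),92))
E
```

```text
[566.7 -55.9 162. ] [551.6 -56.6 150. ]
panel top front edge [601.1  44.9 195. ] [ 612.2 -152.8  195. ] unit top front [619.6  53.3 200. ] [ 630.6 -158.9  200. ]
handle top ends [ 469.9 -232.6   92. ] [ 483.8 -349.    92. ]
```

Request:
apply_moves --moves '[[[0, 0, -0.03], [0, 0, 0], 0.3], [[0, 0, -0.06], [0, 0, 0], 0.3], [[0, 0, -0.09], [0, 0, 0], 0.3], [[0, 0, -0.105], [0, 0, 0], 0.3], [[0, 0, -0.117], [0, 0, 0], 0.3], [[0, 0, -0.117], [0, 0, 0], 0.3], [[0, 0, -0.117], [0, 0, 0], -1], [[0, 0, -0.117], [0, 0, 0], -1], [[0, 0, -0.117], [0, 0, 0], -1], [[0, 0, -0.117], [0, 0, 0], -1], [[0, 0, -0.117], [0, 0, 0], -1], [[0, 0, -0.117], [0, 0, 0], -1]]'

```text
clock: 2.85
tool_pos: [567.5, -55.7, 145.9]
eef_rot: [-180.0, -0.1, 2.7]
contact_force: [-1.7, 3.0, 7.0]
grip_width: 0.298
grasp_force: 59.0
```

Request:
apply_moves --moves '[[[-0.006, -0.0003, 0], [0, 0, 0], -1], [[-0.018, -0.0008, 0], [0, 0, 0], -1], [[-0.032, -0.0015, 0], [0, 0, 0], -1], [[-0.047, -0.0022, 0], [0, 0, 0], -1], [[-0.062, -0.0029, 0], [0, 0, 0], -1], [[-0.077, -0.0036, 0], [0, 0, 0], -1], [[-0.092, -0.0043, 0], [0, 0, 0], -1], [[-0.106, -0.005, 0], [0, 0, 0], -1], [[-0.118, -0.0055, 0], [0, 0, 0], -1], [[-0.126, -0.0059, 0], [0, 0, 0], -1], [[-0.131, -0.0061, 0], [0, 0, 0], -1], [[-0.131, -0.0061, 0], [0, 0, 0], -1]]'

```text
clock: 4.05
tool_pos: [436.0, -62.4, 145.9]
eef_rot: [180.0, -0.2, 2.7]
contact_force: [-2.5, 2.4, 9.2]
grip_width: 0.3
grasp_force: 59.6
```

Request:
apply_moves --moves '[[[0, 0, 0], [0, 0, 0], 0.3], [[0, 0, 0], [0, 0, 0], 0.3], [[0, 0, 0], [0, 0, 0], 0.3], [[0, 0, 0.02], [0, 0, 0], 0.3], [[0, 0, 0.06], [0, 0, 0], 0.3], [[0, 0, 0.1], [0, 0, 8], 0.3], [[0, -0.03, 0.11], [0, 0, 16], 0.3], [[0.005, -0.06, 0.11], [0, 0, 24], 0.3], [[0.01, -0.09, 0.11], [0, 0, 32], 0.3], [[0.015, -0.12, 0.11], [0, 0, 40], 0.3], [[0.02, -0.15, 0.11], [0, 0, 48], 0.3], [[0.025, -0.18, 0.11], [0, 0, 56], 0.3]]'

```text
clock: 5.25
tool_pos: [460.7, -243.9, 253.9]
eef_rot: [-180.0, 0.0, 59.0]
contact_force: [0.6, 0.5, -0.1]
grip_width: 0.65
grasp_force: 0.0
```

Request:
apply_moves --moves '[[[0.005, -0.03, 0], [0, 0, 8], 0.3], [[0.01, -0.05, 0], [0, 0, 16], 0.3], [[0.01, -0.05, 0], [0, 0, 24], 0.3], [[0.01, -0.05, 0], [0, 0, 32], 0.3], [[0.01, -0.05, 0], [0, 0, 40.5], 0.3], [[0.01, -0.05, 0], [0, 0, 40.5], 0.3], [[0.01, -0.05, 0], [0, 0, 40.5], 0.3]]'

```text
clock: 5.95
tool_pos: [470.7, -292.5, 254.0]
eef_rot: [-180.0, -0.0, 99.0]
contact_force: [-0.6, 0.3, 0.2]
grip_width: 0.656
grasp_force: 0.0
```

```bash
python3 - <<'E'
from h import *
np.set_printoptions(precision=1,suppress=True)
s=sensors.sense();print(s["clock"],s["tool_pos"],s["eef_rot"],s["joint_positions"],s["grip_width"])
w=imaging.camera("wrist");t=imaging.camera("top");cv2.imwrite("pics/t2.png",t)
a=np.zeros((480,800,3),np.uint8);a[:,:480]=w[:,80:560];a[:240,480:]=cv2.resize(t,(320,240));a[240:,480:]=cv2.resize(t[200:350,250:450],(320,240));cv2.imwrite("pics/wt2.png",a)
import pickle;pickle.dump(imaging.calibration("wrist"),open("c2.pkl","wb"))
E
```

```text
5.95 [ 470.7 -292.5  254. ] [-180.   -0.   99.] [-33.   15.7  90.1  -0.   74.2 -42.1] 0.6563403881045811
```

View pics/wt2.png

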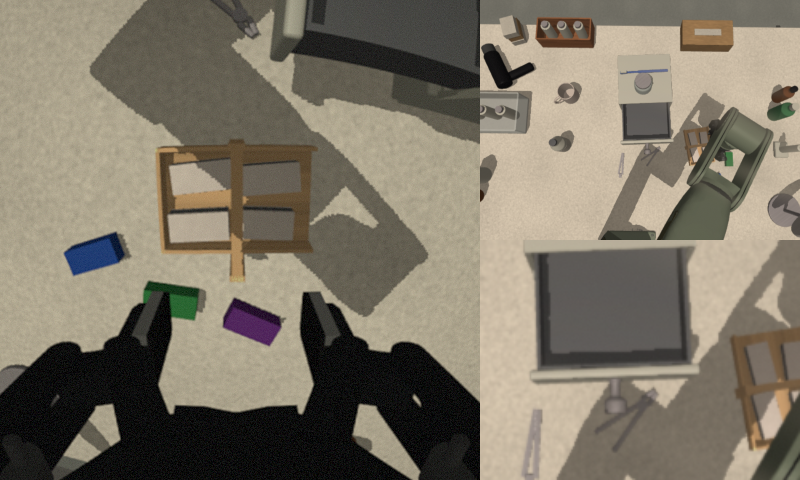

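The drawer is wide open and empty. The handle runs from (237,142) to (237,281) in the wrist crop, aligned with the finger midline at about 236.

```bash
python3 - <<'E'
from h import *
import pickle;c=pickle.load(open("c2.pkl","rb"))
a,b=wz(c,(317,141),92),wz(c,(317,279),92);print(a,b,(a+b)/2,np.linalg.norm(a-b),np.degrees(np.arctan2(*(a-b)[1::-1]))-90)
t=cv2.imread("pics/t2.png");k=imaging.calibration("top")
# crop scale 1.6, offset 250,200
f=lambda x,y,z:onz(k,(250+(x-480)/1.6,200+(y-240)/1.6),z)
print("panel top ends",f(530,373,195),f(699,366,195),"inner front",f(540,366,183),f(687,360,183),"unit front",f(527,243,200),f(693,243,200))
E
```

```text
[ 461.42702124 -230.5180435    92.        ] [ 480.69748025 -350.33763785   92.        ] [ 471.06225074 -290.42784068   92.        ] 121.35932506059324 9.136580476966117
panel top ends [472.2483824   41.06712483 195.        ] [ 483.28309176 -160.89575416  195.        ] inner front [481.72951832  30.18813499 183.        ] [ 491.34273513 -147.66685798  183.        ] unit front [629.92766082  48.36633565 200.        ] [ 632.4795478  -153.60461054  200.        ]
```

Request:
apply_moves --moves '[[[0, 0.001, -0.04], [0, 0, 0], 0.3], [[0, 0.001, -0.08], [0, 0, 0], 0.3], [[0, 0.001, -0.12], [0, 0, 0], 0.3], [[0, 0.001, -0.15], [0, 0, 0], 0.3], [[0, 0.001, -0.175], [0, 0, 0], 0.3], [[0, 0.001, -0.19], [0, 0, 0], 0.3], [[0, 0.001, -0.192], [0, 0, 0], 0.3], [[0, 0.001, -0.192], [0, 0, 0], -1], [[0, 0.001, -0.192], [0, 0, 0], -1], [[0, 0.001, -0.192], [0, 0, 0], -1], [[0, 0.001, -0.192], [0, 0, 0], -1], [[0, 0.001, -0.192], [0, 0, 0], -1]]'

```text
clock: 7.25
tool_pos: [471.6, -292.0, 63.6]
eef_rot: [179.9, 0.1, 99.2]
contact_force: [0.7, 0.2, 6.1]
grip_width: 0.106
grasp_force: 59.8
```

Request:
apply_moves --moves '[[[0, 0, 0], [0, 0, 0], -1], [[0, 0, 0], [0, 0, 0], -1], [[0, 0, 0], [0, 0, 0], -1]]'

```text
clock: 7.55
tool_pos: [471.6, -291.9, 63.6]
eef_rot: [179.9, 0.1, 99.2]
contact_force: [0.6, 1.4, 4.8]
grip_width: 0.105
grasp_force: 59.9
```

Request:
apply_moves --moves '[[[0, 0, 0.008], [0, 0, 0], -1], [[0, 0, 0.022], [0, 0, 0], -1], [[0, 0, 0.042], [0, 0, 0], -1], [[-0.002, 0, 0.065], [0, 0, 0], -1], [[-0.004, 0, 0.09], [0, 0, -1], -1], [[-0.007, 0, 0.115], [0, 0, -2], -1], [[-0.01, 0.005, 0.14], [0, 0, -3], -1], [[-0.013, 0.012, 0.165], [0, 0, -4], -1], [[-0.016, 0.022, 0.188], [0, 0, -5], -1], [[-0.019, 0.036, 0.206], [0, 0, -6], -1], [[-0.022, 0.053, 0.218], [0, 0, -6.5], -1], [[-0.024, 0.072, 0.224], [0, 0, -6.5], -1]]'

```text
clock: 8.75
tool_pos: [446.4, -219.0, 287.3]
eef_rot: [180.0, 0.0, 92.6]
contact_force: [0.5, 0.6, -2.4]
grip_width: 0.104
grasp_force: 58.6
```

Request:
apply_moves --moves '[[[0, 0.022, 0], [0, 0, 0], -1], [[0, 0.044, 0], [0, 0, 0], -1], [[0, 0.066, 0], [0, 0, 0], -1], [[0, 0.088, 0], [0, 0, 0], -1], [[-0.001, 0.108, 0], [0, 0, 0], -1], [[-0.001, 0.126, 0], [0, 0, 0], -1], [[-0.001, 0.14, 0], [0, 0, 0], -1], [[-0.002, 0.15, 0], [0, 0, 0], -1], [[-0.002, 0.156, 0], [0, 0, 0], -1], [[-0.002, 0.159, 0], [0, 0, 0], -1], [[-0.002, 0.159, 0], [0, 0, 0], -1], [[-0.002, 0.159, 0], [0, 0, 0], -1]]'

```text
clock: 9.95
tool_pos: [444.8, -60.9, 286.3]
eef_rot: [-180.0, 0.0, 92.7]
contact_force: [0.1, 0.3, -2.7]
grip_width: 0.105
grasp_force: 58.6
```

```bash
python3 - <<'E'
from h import *
np.set_printoptions(precision=1,suppress=True)
s=sensors.sense();print(s["clock"],s["tool_pos"],s["eef_rot"],s["joint_positions"],s["grip_width"],s["contact_force"])
w=imaging.camera("wrist");t=imaging.camera("scene")
a=np.zeros((480,800,3),np.uint8);a[:,:480]=w[:,80:560];a[:320,480:]=cv2.resize(t[130:350,150:370],(320,320));cv2.imwrite("pics/wt3.png",a)
E
```

```text
9.95 [444.8 -60.9 286.3] [-180.     0.    92.7] [ -9.2   4.9  99.1  -0.   76.  -11.9] 0.10463183752980695 [ 0.1  0.3 -2.7]
```

View pics/wt3.png

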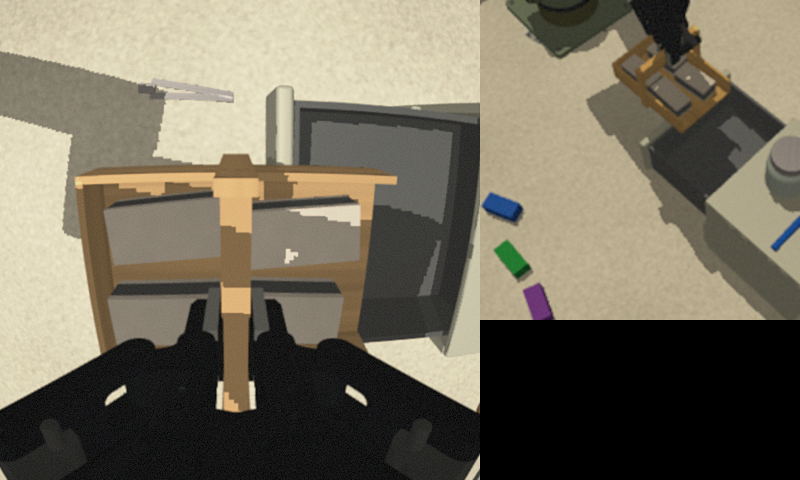

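Request:
apply_moves --moves '[[[0.005, 0, 0.004], [-0.2, 5, 0], -1], [[0.012, 0.001, 0.007], [-0.5, 10, 0], -1], [[0.019, 0.001, 0.008], [-0.7, 15, 0], -1], [[0.025, 0.001, 0.008], [-0.9, 20, 0], -1], [[0.033, 0.002, 0.006], [-1.2, 25, 0], -1], [[0.041, 0.002, 0.004], [-1.4, 30, 0], -1], [[0.047, 0.002, 0.003], [-1.6, 34, 0], -1], [[0.054, 0.003, 0.001], [-1.8, 38, 0], -1], [[0.061, 0.003, -0.001], [-2, 42, 0], -1], [[0.068, 0.003, -0.003], [-2.2, 46, 0], -1], [[0.074, 0.004, -0.005], [-2.4, 50, 0], -1], [[0.078, 0.004, -0.007], [-2.5, 52, 0], -1]]'

```text
clock: 11.25
tool_pos: [524.2, -56.8, 277.4]
eef_rot: [-127.9, 0.0, 92.7]
contact_force: [0.9, -0.4, -1.7]
grip_width: 0.108
grasp_force: 59.2
```

Request:
apply_moves --moves '[[[0, 0, 0], [0, 0, 0], -1], [[0, 0, 0], [0, 0, 0], -1], [[0, 0, 0], [0, 0, 0], -1], [[0, 0, 0], [0, 0, 0], -1], [[0, 0, 0], [0, 0, 0], -1]]'

```text
clock: 11.75
tool_pos: [522.6, -56.5, 280.1]
eef_rot: [-128.0, 0.1, 92.7]
contact_force: [-0.4, 0.3, -0.6]
grip_width: 0.108
grasp_force: 59.2
```

```bash
python3 - <<'E'
from h import *
np.set_printoptions(precision=1,suppress=True)
s=sensors.sense();print(s["clock"],s["tool_pos"],s["eef_rot"],s["joint_positions"],s["grip_width"],s["contact_force"])
w=imaging.camera("wrist");t=imaging.camera("scene");p=imaging.camera("top")
a=np.zeros((480,800,3),np.uint8);a[:,:480]=w[:,80:560];a[:240,480:]=cv2.resize(t[150:330,200:440],(320,240));a[240:,480:]=cv2.resize(p[100:280,220:460],(320,240));cv2.imwrite("pics/wt4.png",a)
E
```

```text
11.75 [522.6 -56.5 280.1] [-128.     0.1   92.7] [ -4.1  39.3  64.3  -6.9 128.   -8.5] 0.1082113557232298 [-0.4  0.3 -0.6]
```

View pics/wt4.png

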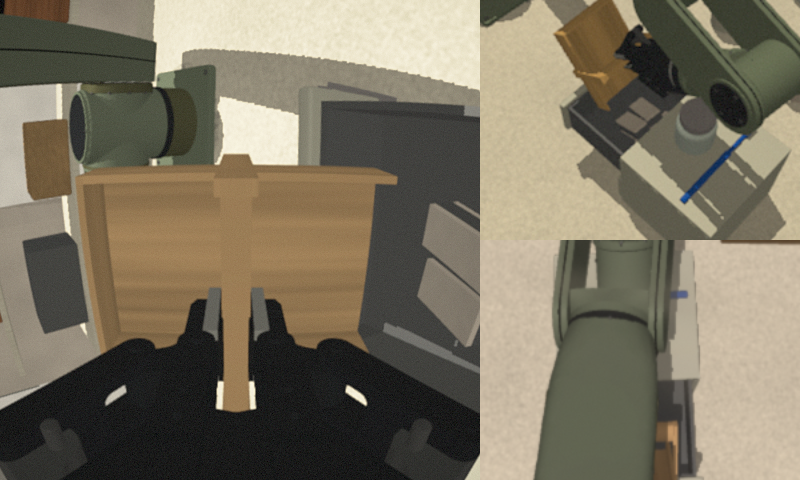

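The tray is empty, with blocks visible in the drawer at wrist (450,240) and (448,300). I'll lift and untilt, reversing the path higher up.

Request:
apply_moves --moves '[[[-0.004, 0, 0.015], [0.1, -2, 0], -1], [[-0.01, 0, 0.03], [0.3, -6, 0], -1], [[-0.017, -0.001, 0.04], [0.5, -11, 0], -1], [[-0.024, -0.001, 0.045], [0.8, -17, 0], -1], [[-0.032, -0.002, 0.045], [1.1, -23, 0], -1], [[-0.041, -0.002, 0.045], [1.4, -29, 0], -1], [[-0.05, -0.003, 0.045], [1.7, -35, 0], -1], [[-0.06, -0.003, 0.045], [2, -41, 0], -1], [[-0.07, -0.004, 0.042], [2.3, -47, 0], -1], [[-0.078, -0.004, 0.04], [2.5, -52, 0], -1], [[-0.078, -0.004, 0.04], [2.5, -52, 0], -1], [[-0.078, -0.004, 0.04], [2.5, -52, 0], -1]]'

```text
clock: 13.1
tool_pos: [444.3, -60.5, 319.9]
eef_rot: [-180.0, 0.0, 92.7]
contact_force: [-0.4, -0.1, -1.7]
grip_width: 0.101
grasp_force: 59.3
```

Request:
apply_moves --moves '[[[0, -0.01, 0], [0, 0, 0], -1], [[0.002, -0.035, 0], [0, 0, 1], -1], [[0.005, -0.065, 0], [0, 0, 2], -1], [[0.01, -0.1, 0], [0, 0, 3], -1], [[0.015, -0.135, 0], [0, 0, 4], -1], [[0.02, -0.165, -0.01], [0, 0, 5], -1], [[0.024, -0.19, -0.03], [0, 0, 6], -1], [[0.026, -0.21, -0.06], [0, 0, 6.4], -1], [[0.026, -0.224, -0.095], [0, 0, 6.4], -1], [[0.026, -0.23, -0.13], [0, 0, 6.4], -1], [[0.026, -0.231, -0.165], [0, 0, 6.4], -1], [[0.026, -0.231, -0.19], [0, 0, 6.4], -1]]'

```text
clock: 14.3
tool_pos: [470.5, -292.4, 125.6]
eef_rot: [-179.8, -0.2, 99.1]
contact_force: [0.4, 0.3, -1.2]
grip_width: 0.108
grasp_force: 59.2
```

Request:
apply_moves --moves '[[[0, 0, -0.015], [0, 0, 0], -1], [[0, 0, -0.03], [0, 0, 0], -1], [[0, 0, -0.043], [0, 0, 0], -1], [[0, 0, -0.052], [0, 0, 0], -1], [[0, 0, -0.058], [0, 0, 0], -1], [[0, 0, -0.061], [0, 0, 0], -1], [[0, 0, -0.061], [0, 0, 0], -1], [[0, 0, -0.061], [0, 0, 0], -1]]'

```text
clock: 15.1
tool_pos: [471.2, -291.7, 68.9]
eef_rot: [179.9, 0.0, 99.1]
contact_force: [-0.5, -0.1, -1.7]
grip_width: 0.105
grasp_force: 59.2
```

Request:
apply_moves --moves '[[[0, 0, -0.002], [0, 0, 0], -1], [[0, 0, -0.004], [0, 0, 0], -1], [[0, 0, -0.005], [0, 0, 0], -1], [[0, 0, -0.005], [0, 0, 0], -1]]'

```text
clock: 15.5
tool_pos: [470.8, -291.4, 63.7]
eef_rot: [180.0, 0.0, 99.1]
contact_force: [-0.5, 1.6, 1.6]
grip_width: 0.104
grasp_force: 59.9
```

Request:
apply_moves --moves '[[[0, 0, 0], [0, 0, 0], -0.4], [[0, 0, 0], [0, 0, 0], 0], [[0, 0, 0], [0, 0, 0], 0.2], [[0, 0, 0], [0, 0, 0], 0.2], [[0, 0, 0.01], [0, 0, 0], 0.2], [[0, 0, 0.03], [0, 0, 0], 0.2], [[0, 0, 0.06], [0, 0, 0], 0.2], [[0, 0, 0.1], [0, 0, 0], 0.2], [[0, 0, 0.14], [0, 0, 0], 0.2], [[0, 0, 0.18], [0, 0, 0], 0.2], [[0, 0, 0.19], [0, 0, -6], 0], [[0, 0, 0.19], [0, 0, -12], -0.3]]'

```text
clock: 16.7
tool_pos: [471.8, -292.1, 257.2]
eef_rot: [179.7, 0.2, 86.9]
contact_force: [0.9, -0.1, 0.0]
grip_width: 0.355
grasp_force: 0.0
```

```bash
python3 - <<'E'
from h import *
np.set_printoptions(precision=1,suppress=True)
s=sensors.sense();print(s["clock"],s["tool_pos"],s["eef_rot"],s["grip_width"],s["contact_force"])
t=imaging.camera("scene");p=imaging.camera("top")
a=np.zeros((600,800,3),np.uint8);a[:,:400]=cv2.resize(t[150:330,200:320],(400,600));a[:,400:]=cv2.resize(p[140:320,300:480],(400,600));a[:,:]=a;cv2.imwrite("pics/wt5.png",a)
E
```

```text
16.7 [ 471.8 -292.1  257.2] [179.7   0.2  86.9] 0.35455327930628866 [ 0.9 -0.1  0. ]
```

View pics/wt5.png

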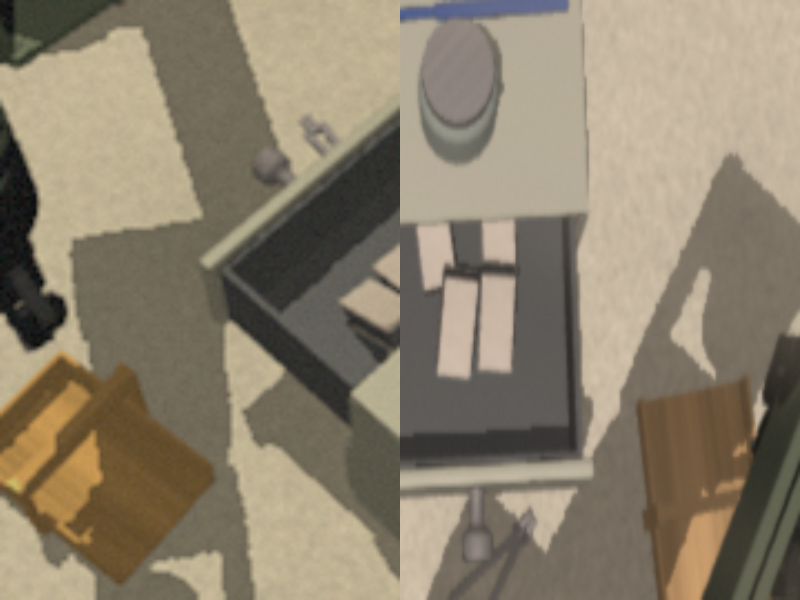

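All four blocks lie in the drawer (right half, around (435,255), (498,245), (458,325) and (497,320)) and the tray stands upright and empty. Next I'll push the drawer shut at the knob with closed fingers.

Request:
apply_moves --moves '[[[-0.01, 0.03, 0], [0, 0, 1], -1], [[-0.02, 0.06, 0], [0, 0, 2], -1], [[-0.03, 0.09, 0], [0, 0, 3], -1], [[-0.04, 0.12, 0], [0, 0, 4], -1], [[-0.05, 0.15, 0], [0, 0, 5], -1], [[-0.06, 0.18, 0], [0, 0, 6], -1], [[-0.07, 0.21, 0], [0, 0, 6], -1], [[-0.077, 0.228, -0.02], [0, 0, 6], -1], [[-0.077, 0.228, -0.05], [0, 0, 6], -1], [[-0.077, 0.228, -0.08], [0, 0, 6], -1], [[-0.077, 0.228, -0.105], [0, 0, 6], -1], [[-0.077, 0.228, -0.11], [0, 0, 6], -1]]'

```text
clock: 18.0
tool_pos: [391.5, -62.9, 141.1]
eef_rot: [-179.7, -0.1, 93.2]
contact_force: [0.6, 0.4, 0.2]
grip_width: -0.002
grasp_force: 0.0
```

Request:
apply_moves --moves '[[[0.008, 0, 0], [0, 0, 0], -1], [[0.016, 0.001, 0], [0, 0, 0], -1], [[0.024, 0.001, 0], [0, 0, 0], -1], [[0.032, 0.001, 0], [0, 0, 0], -1], [[0.04, 0.002, 0], [0, 0, 0], -1], [[0.05, 0.002, 0], [0, 0, 0], -1], [[0.06, 0.003, 0], [0, 0, 0], -1], [[0.07, 0.003, 0], [0, 0, 0], -1], [[0.08, 0.004, 0], [0, 0, 0], -1], [[0.09, 0.004, 0], [0, 0, 0], -1], [[0.1, 0.005, 0], [0, 0, 0], -1], [[0.1, 0.005, 0], [0, 0, 0], -1]]'

```text
clock: 19.2
tool_pos: [496.0, -58.5, 143.4]
eef_rot: [179.9, 0.0, 93.1]
contact_force: [0.0, -0.3, -0.5]
grip_width: 0.002
grasp_force: 0.0
```

Request:
apply_moves --moves '[[[0.008, 0, 0], [0, 0, 0], -1], [[0.016, 0.001, 0], [0, 0, 0], -1], [[0.024, 0.001, 0], [0, 0, 0], -1], [[0.03, 0.001, 0], [0, 0, 0], -1], [[0.036, 0.002, 0], [0, 0, 0], -1], [[0.041, 0.002, 0], [0, 0, 0], -1], [[0.045, 0.002, 0], [0, 0, 0], -1], [[0.048, 0.002, 0], [0, 0, 0], -1]]'

```text
clock: 20.0
tool_pos: [542.1, -56.2, 143.3]
eef_rot: [180.0, -0.0, 93.1]
contact_force: [-1.9, 0.3, -0.4]
grip_width: 0.003
grasp_force: 0.8
```

Request:
apply_moves --moves '[[[0.003, 0, 0], [0, 0, 0], -1], [[0.006, 0, 0], [0, 0, 0], -1], [[0.008, 0, 0], [0, 0, 0], -1], [[0.008, 0, 0], [0, 0, 0], -1]]'

```text
clock: 20.4
tool_pos: [550.5, -56.6, 143.5]
eef_rot: [179.9, 0.0, 93.1]
contact_force: [-0.1, -1.0, -0.8]
grip_width: -0.007
grasp_force: 0.1
```

Request:
apply_moves --moves '[[[0.002, 0, 0], [0, 0, 0], -1], [[0.004, 0, 0], [0, 0, 0], -1], [[0.006, 0, 0], [0, 0, 0], -1], [[0.006, 0, 0], [0, 0, 0], -1]]'

```text
clock: 20.8
tool_pos: [555.8, -56.4, 143.4]
eef_rot: [-180.0, -0.0, 93.1]
contact_force: [-1.8, 1.1, 2.3]
grip_width: -0.001
grasp_force: 1.1
```

Request:
apply_moves --moves '[[[0.002, 0, 0], [0, 0, 0], -1], [[0.004, 0, 0], [0, 0, 0], -1], [[0.004, 0, 0], [0, 0, 0], -1]]'

```text
clock: 21.1
tool_pos: [555.8, -56.4, 143.4]
eef_rot: [-179.5, -0.0, 93.1]
contact_force: [-12.7, 1.0, 9.6]
grip_width: 0.0
grasp_force: 6.6
```

Request:
apply_moves --moves '[[[0.002, 0, 0], [0, 0, 0], -1], [[0.004, 0, 0], [0, 0, 0], -1], [[0.004, 0, 0], [0, 0, 0], -1]]'

```text
clock: 21.4
tool_pos: [555.7, -56.4, 143.5]
eef_rot: [-179.0, -0.1, 93.1]
contact_force: [-22.6, 0.9, 16.2]
grip_width: 0.002
grasp_force: 11.9
```

Request:
apply_moves --moves '[[[-0.01, 0, 0], [0, 0, 0], -1], [[-0.03, 0, 0], [0, 0, 0], -1], [[-0.06, 0, 0.02], [0, 0, 0], -1], [[-0.09, 0, 0.06], [0, 0, 0], -1], [[-0.12, -0.02, 0.1], [0, 0, 0], -1], [[-0.14, -0.06, 0.13], [0, 0, 0], -1], [[-0.15, -0.1, 0.13], [0, 0, 0], -1], [[-0.15, -0.14, 0.13], [0, 0, 0], -1], [[-0.15, -0.17, 0.13], [0, 0, 0], -1], [[-0.15, -0.17, 0.13], [0, 0, 0], -1]]'

```text
clock: 22.4
tool_pos: [414.4, -230.1, 273.6]
eef_rot: [179.9, 0.2, 92.9]
contact_force: [0.5, 0.2, -0.3]
grip_width: 0.003
grasp_force: 0.0
```

```bash
python3 - <<'E'
from h import *
t=imaging.camera("scene");p=imaging.camera("top")
a=np.zeros((600,800,3),np.uint8);a[:,:400]=cv2.resize(t[180:340,180:440],(400,600)) if 0 else cv2.resize(t[140:410,260:440],(400,600));a[:,400:]=cv2.resize(p[100:310,260:400],(400,600));cv2.imwrite("pics/end.png",a)
print(sensors.sense()["clock"])
E
```

```text
22.5
```

View pics/end.png

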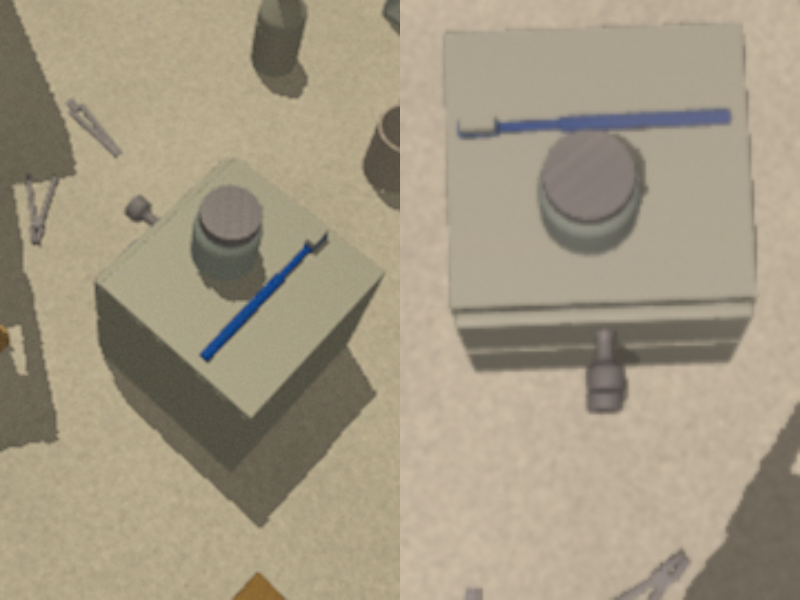

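The drawer is flush, with no gap in either view. The knob is at (605,385), the jar and brush haven't moved, and nothing was spilled.

```bash
python3 -c "
from cell import job
print(job.hand_in())"
```

```text
the job is handed in; nothing more can be done
None
```

The job is handed in: all four buffer blocks are in the drawer, which is fully shut, and the empty tray is standing upright on the floor. It took about 22.5 s with no spills.

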